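Tension the spoked woofer guard by counted quarter turns

TASK

The spoked guard on the woofer is slack: take the orange fork key from its wooden stand and, seating it over each coloured nipple, press the nipple down against its spring and turn it clockwise by clicked quarter turns, going clockwise round the rim from red: first red two, then yellow one, and leave the blue and the white one as they are. Work the nipples with the key only and gently (never more than about 25 N between the key and the speaker), each clicked back up in its notch, and keep off the speaker's centre cap. Then put the key back standing upright in its stand, and disturb nothing else on the counter.

Things in the scene. Friction and masses are not known exactly. Their poses are not given: they have to be found in the camera images.
- rim: the woofer lying face up on a round plywood board: board 250 mm across and 20 mm thick, on it a dark steel rim 232 mm across whose top face is 34 mm above the origin. Fixed. Origin: centre of the board's underside; z up. Four coloured nipples stand 92 mm from its centre; clockwise seen from above red (on the rim's +x axis), yellow (-y), blue (-x), white (+y).
- cone: the grey centre cap of the speaker, 44 mm across and 10 mm high, at the rim's centre. Origin at its underside, 34 mm above the rim's origin. To be kept clear of
- key: the loose orange-handled steel fork key, 108 mm tall, 110 g, upright in its stand at the start. Origin: centre of its lower end; z up along the shaft. Handle: flat plate 38 mm along x, 11 mm thick along y, from z = 62 to 108 mm, to be pinched across its thickness. Round shaft 12 mm across below it, then the fork
- key_roof (a point): centre of the roof of the key's fork slot, 9 mm above the key's origin. The fork is 24 mm along key x and 18 mm along y; its slot, 8.6 mm wide, runs along key x, open below and at both ends, slightly flared at the mouth. The same after a half turn
- stand: fixed wooden key stand, open box 46 mm (x) by 40 mm (y) by 34 mm tall, inside 34 by 28 mm. Origin: centre of its underside. The key stands in it with key x along stand x (either way round), 5 mm clear on every side
- stand_floor (a point): centre of the stand's inner floor, 6 mm above its underside; the key's origin is here when it is put away
- red_post (a point): point on the rim's top face on the upright axis of the red nipple. Its red cup, 38 mm across with four steel teeth 14 mm high, stands here; out of it rises the blade that the key's slot goes over: 26 mm long, 6 mm thick, 12 mm high. At rest its top is 32 to 38 mm above this point, other for every nipple and not measured: find it by feel
- red (a joint): turn of the red nipple, rad, growing CLOCKWISE seen from above, about 0 at the start; two quarter turns wanted. At 0 its blade lies along the line from the rim's centre to the nipple. Notches at every multiple of pi/2, with about 0.08 rad of play either way; the key has about 0.1 rad of slack each way on the blade
- yellow_post (a point): point on the rim's top face on the upright axis of the yellow nipple. Its yellow cup, 38 mm across with four steel teeth 14 mm high, stands here; out of it rises the blade that the key's slot goes over: 26 mm long, 6 mm thick, 12 mm high. At rest its top is 32 to 38 mm above this point, other for every nipple and not measured: find it by feel
- yellow (a joint): turn of the yellow nipple, rad, growing CLOCKWISE seen from above, about 0 at the start; one quarter turn wanted. At 0 its blade lies along the line from the rim's centre to the nipple. Notches at every multiple of pi/2, with about 0.08 rad of play either way; the key has about 0.1 rad of slack each way on the blade
- blue_post (a point): point on the rim's top face on the upright axis of the blue nipple. Its blue cup, 38 mm across with four steel teeth 14 mm high, stands here; out of it rises the blade that the key's slot goes over: 26 mm long, 6 mm thick, 12 mm high. At rest its top is 32 to 38 mm above this point, other for every nipple and not measured: find it by feel
- blue (a joint): turn of the blue nipple, rad, growing CLOCKWISE seen from above, about 0 at the start; to be left alone. At 0 its blade lies along the line from the rim's centre to the nipple. Notches at every multiple of pi/2, with about 0.08 rad of play either way; the key has about 0.1 rad of slack each way on the blade
- white_post (a point): point on the rim's top face on the upright axis of the white nipple. Its white cup, 38 mm across with four steel teeth 14 mm high, stands here; out of it rises the blade that the key's slot goes over: 26 mm long, 6 mm thick, 12 mm high. At rest its top is 32 to 38 mm above this point, other for every nipple and not measured: find it by feel
- white (a joint): turn of the white nipple, rad, growing CLOCKWISE seen from above, about 0 at the start; to be left alone. At 0 its blade lies along the line from the rim's centre to the nipple. Notches at every multiple of pi/2, with about 0.08 rad of play either way; the key has about 0.1 rad of slack each way on the blade
- rim_top (a point): centre of the rim, 34 mm above its origin. How each nipple works: locked in its notch until pressed down 3 to 4 mm; the spring starts to give at 4 N, frees at 8 N, hard stop at 8 mm and 12 N. Pressed, it turns with 0.05 N m of friction and stays; let go within 0.08 rad of a notch it springs up into it. Turned unpressed, it jams and passes 25 N
- weight: bystander: brass record weight, 76 mm across, 45 mm high, loose; origin at its underside. Leave it where it is
- mug: bystander: blue mug, 82 mm across, 95 mm high, loose; origin at its underside. Leave it where it is
- cleaner: bystander: amber bottle, 52 mm across, 150 mm high, loose; origin at its underside. Leave it where it is
- adapter: bystander: yellow disc, 38 mm across, 8 mm high, loose; origin at its underside. Leave it where it is
- driver: bystander: red screwdriver lying on the counter, loose; origin at its underside. Leave it where it is
- brush: bystander: dark wooden brush lying on the counter, loose; origin at its underside. Leave it where it is
- stylus_box: bystander: small cardboard box 60 x 45 x 30 mm, loose; origin at its underside. Leave it where it is
- cd_case: bystander: clear flat case 142 x 125 x 10 mm, loose; origin at its underside. Leave it where it is
Not all that is in view belongs to the job. What is meant by the key is not green, and is the smaller of those in its own colour.

How it is judged (in metres and radians):
On the way, in this order (a step that is already met when the one before it is completed fails the run):
1. the key is taken out of its stand in the gripper, no nipple turned yet (contact force between the fingers and key above 1 N and z of key in the frame of stand above 0.04 m and value of joint red between -0.25 and 0.25 rad and value of joint yellow between -0.25 and 0.25 rad), for 0.2 s.
2. red has had its two quarter turns while yellow is still unturned (value of joint red between 3.022 and 3.262 rad and value of joint yellow between -0.25 and 0.25 rad), for 0.2 s.
3. then yellow has had its one quarter turn (value of joint red between 3.022 and 3.262 rad and value of joint yellow between 1.451 and 1.691 rad), for 0.2 s.
At the end, for the whole second after the job is handed in: Red stands at two quarter turns, yellow at one, blue and white at none (each within 0.12 rad of its notch), and the key stands at rest in its stand: origin within 8 mm of the floor's centre sideways and 4 mm in height, within 0.12 rad of upright (all of step 3 and value of joint blue between -0.12 and 0.12 rad and value of joint white between -0.12 and 0.12 rad and horizontal distance between key and stand_floor below 0.008 m and z of key in the frame of stand_floor below 0.004 m and angle between key's own z axis and vertical below 0.12 rad and linear speed of key below 0.02 m/s); the robot touches nothing.
It fails at once if more than 25 N between the key and the speaker or its nipples (contact force between key and rim above 25 N).
It fails at once if the speaker or its nipples touched by the robot itself instead of the key (contact force between any of the fingers, the arm and rim above 1 N).
It fails at once if the centre cap touched (contact force between anything else and cone above 0.5 N).
It fails at once if a nipple turned too far, backwards, or the blue or white one turned (value of joint red above 3.5 rad or value of joint yellow above 1.93 rad or value of joint any of blue, white above 0.3 rad or value of joint any of red, yellow, blue, white below -0.3 rad).
It fails at once if a bystander moved by more than 15 mm (distance of any of weight, mug, cleaner, adapter, driver, brush, stylus_box, cd_case from where it was at the start of the episode above 0.015 m).
It also fails if it takes over 69 s, if anything falls off the work surface, if the arm or the gripper's body presses on something with over 40 N, if the wrist force passes 120 N, or if a joint passes its speed limit or range.

ROBOT

A 7-joint arm with a two-finger parallel gripper is mounted at the origin on the work surface. World frame = base frame: x ahead of the robot, y to its left, z up, the work surface at z = 0. Lengths are in mm, angles in rad, forces in N, time in s.
With the tool pointing down it reaches from about 400 to 925 mm from the base axis. Payload 4.1 kg.
Tool frame: the origin (TCP) lies on the centre line of the jaws, within the pads' length; the fingertips stand nose_length ahead of it and the grasp point (between the pads) lies 6 mm ahead of it (nose_length is the distance from the TCP to the fingertips, in mm); z points along the fingers, y is the line along which they close (so a half turn about z gives the same grasp; the last joint's range is limited). The gripper opens to 85 mm and grips with 20 to 120 N. Pads are 22 mm wide; open, the fingers measure 114 mm over their backs; the gripper's body (76 mm by 85 mm) begins 54 mm behind the grasp point. The pads swing forward as they close: fully open they stand 13 mm farther back than shut.
Start: joints at [-0.099, 0.398, 0.045, 1.537, -0.019, 1.207, -0.051], TCP at [650.031, 0.031, 256.347] pointing down, gripper open.
Joint ranges: [-2.82, 2.82], [-0.49, 2.23], [-1.37, 1.46], [0, 2.46], [-1.36, 4.5], [0.23, 2], [-2.94, 2.94]. Speed limits (rad/s): [2.57, 2.57, 3.14, 3.14, 3.14, 3.14, 3.14].

INTERFACE

Orientations are given as [roll, pitch, yaw] about the fixed x, y, z axes, in that order (R = Rz(yaw) Ry(pitch) Rx(roll)).
In Python, from plant import sense, camera, close_job, nose_length gives the robot as it stands.
- The arm moves only by the tool apply_moves, never from a script. Its argument "increments" is a list of rows, each a list of 7 numbers: the shift along the tool's x, y, z in m, then the turn, a rotation vector about the tool's x, y, z in degrees, then the finger opening in m, from 0 to 0.0854. In form: [[dx, dy, dz, wx, wy, wz, claw], ...]. A call has 1 to 20 rows; each row shifts and turns the commanded pose from where the row before left it, along the tool's axes as they then stand; what a row does not reach is not made up. A row lasts 1/12 s, in which the tool goes at most 41.7 mm and 7.16 degrees, less where a joint would pass 70% of its speed; a pose out of reach is approached as far as the arm can. A call is refused whole if a number of a shift passes 0.0417 or a number of a turn 7.16, either way. A call with a gripper value outside its range is refused whole. The fingers move at their own pace and stop on an object; the grip force is fixed at half the most. Time passes only in rows, so rows that do not move let the fingers close. It gives the time, the measured TCP pose, the force, the opening and the grip force at its end, in the units of the state.
- sense(): the state, without advancing time (a new reading comes with each control period).
- camera(name): name is "scene" or "side" or "wrist"; returns a dict with "frame" (420x560x3 uint8, blue, green, red), "z_map" (420x560 float32, mm along the optical axis (not along the pixel's ray), 0 where there is no reading), "intrinsics" (3x3 intrinsics, pixels), "R" (3x3) and "t" (3): a world point X has camera coordinates R X + t. Camera axes: x right, y down, z forward; pixel columns grow to the right and rows downward; lengths in mm; the calibration is good to about 2 mm. The wrist camera is an equidistant fisheye: a pixel r from the principal point sees the ray r / f radians off the axis. A picture is of the moment at which its call begins.
- close_job(): hands the job in; it is judged then, once.
The state is a dict: "time_s": time; "qpos": joint angles; "dq": joint speeds; "effort": joint torques, N m; "position": TCP position; "tool_rot": TCP orientation; "ft_force": force on the tool from outside, world axes, zero at the start; "ft_torque": the same for the moment, N m; "width": opening from 0.0 (shut) to 1.0 (fully open); "gripper_force": force on a finger pad.
Only numpy, scipy, OpenCV 4.12 (cv2) and the standard library are available. Lean on these libraries where they do the work, as an engineer would, in place of code of your own. Each camera call takes 0.05 s, during which the arm holds its last target. There are 200 camera calls.

## Working session

There is one attempt and no reset: what is moved stays moved. The work goes in short steps, Python scripts to look and compute and a tool call to move; the robot and the scene stay as the last step left them, time stands still between calls to the robot, and variables do not carry over. Pictures are saved under pics/ and viewed, at most 13 in all, crops included, and the job is handed in when it is done.

Besides the shell and the picture viewer there is one more tool, called after "Emit:" as name(argument=value, ...) on one line, values as JSON. apply_moves: Moves the arm, as the interface text tells. Its arguments: {"type":"object","properties":{"increments":{"type":"array","items":{"type":"array","items":{"type":"number"}}}},"required":["increments"]}

```bash
mkdir -p pics
cat > h.py <<'E'
import numpy as np, cv2, pickle
from plant import sense, camera, close_job, nose_length
def snap(n,f):
    c=camera(n); pickle.dump(c,open(f'pics/{f}.pkl','wb')); cv2.imwrite(f'pics/{f}.png',c['frame']); return c
def load(f): return pickle.load(open(f'pics/{f}.pkl','rb'))
def w(c,u,v,z=None):
    K=c['intrinsics']; 
    d=np.array([(u-K[0,2])/K[0,0],(v-K[1,2])/K[1,1],1.])
    R=np.array(c['R']);t=np.array(c['t']); o=-R.T@t; r=R.T@d
    if z is None: return o+r*c['z_map'][int(v),int(u)]
    return o+r*(z-o[2])/r[2]
E
python3 - <<'E'
from h import *
print(sense(),nose_length if not callable(nose_length) else nose_length())
a=snap('scene','s0');b=snap('side','d0');snap('wrist','w0')
for c in(a,b):print(c['intrinsics'],c['R'],c['t'])
cv2.imwrite('pics/both.png',cv2.resize(np.vstack([a['frame'],b['frame']]),(400,600)))
E
```

```text
{'time_s': 0.0, 'qpos': array([-0.09898476,  0.39919988,  0.04505543,  1.53791402, -0.0186964 ,
        1.20691633, -0.05068557]), 'dq': array([ 0.00025714, -0.00049036,  0.00075575,  0.00186801, -0.00313906,
        0.00053453, -0.00012883]), 'effort': array([-9.65094187e-04, -4.75129580e+01,  1.36406265e+00, -2.54227209e+01,
        1.14684159e-02,  9.53188282e-03,  3.56541250e-05]), 'position': array([ 6.49392489e+02, -4.35329212e-04,  2.55243645e+02]), 'tool_rot': array([-3.13958233e+00,  1.50574186e-04,  1.57088856e+00]), 'ft_force': array([-0.39361442,  0.14357989,  0.40388228]), 'ft_torque': array([0.01494526, 0.00230115, 0.00219417]), 'gripper_force': 0.0, 'width': 1.0006755825982832} 25.0
[[430.11024742   0.         277.45048233]
 [  0.         430.11024742 207.12917785]
 [  0.           0.           1.        ]] [[ 0.56748516  0.82312154 -0.02077332]
 [ 0.48688687 -0.35580673 -0.79771094]
 [-0.66400434  0.44257486 -0.60268211]] [-252.51125881 -231.03499132 1714.89281074]
[[440.61544317   0.         277.23020412]
 [  0.         440.61544317 215.87108384]
 [  0.           0.           1.        ]] [[ 0.89743873 -0.44110745 -0.00528525]
 [-0.30752756 -0.61698918 -0.7243971 ]
 [ 0.31627602  0.65172737 -0.68936268]] [-479.30176829  155.26029973 1204.31486029]
```

View pics/s0.png

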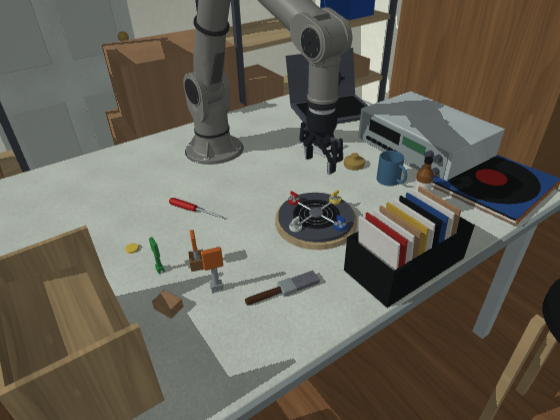

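View pics/d0.png

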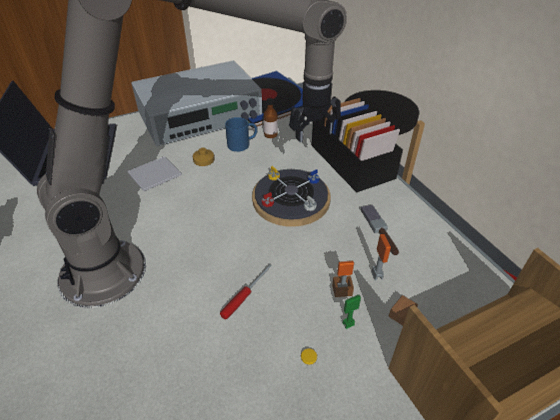

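Scene picture: a green key stands at (156,255), an orange key in a wooden stand at (195,250), and a second orange key, free-standing and apparently larger, at (212,265). In the side view these are at (350,310), (345,275) and (383,250). The rim is at scene (316,217), side (291,195). I expect the one in the wooden stand to be the right key, so I'll check it in a close crop.

Run:
```python
from h import *
a=load('s0');b=load('d0')
A=cv2.resize(a['frame'][220:300,140:240],(500,400),interpolation=cv2.INTER_CUBIC)
B=cv2.resize(b['frame'][225:335,310:410],(300,330),interpolation=cv2.INTER_CUBIC)
C=cv2.resize(b['frame'][160:230,245:340],(475,350),interpolation=cv2.INTER_CUBIC)
o=np.zeros((600,800,3),np.uint8); 
o[:330,:300]=B; o[:400,300:800]=A
o[400:600,0:272]=cv2.resize(C,(272,200)); cv2.imwrite('pics/crop1.png',o)
# orange blobs
for n,c in(('s',a),('d',b)):
    hsv=cv2.cvtColor(c['frame'],cv2.COLOR_BGR2HSV)
    m=cv2.inRange(hsv,(3,180,120),(14,255,255)); k,l,s,cc=cv2.connectedComponentsWithStats(m)
    for i in range(1,k):
        if s[i,4]>60:
            v,u=np.nonzero(l==i); P=np.array([w(c,x,y) for x,y in zip(u,v) if c['z_map'][y,x]>0])
            print(n,s[i],cc[i].round(1),P.mean(0).round(0),np.percentile(P,[3,97],axis=0).round(0).tolist())
for p in[(345,290),(343,280)]:print(w(b,*p))
print(w(b,291,192),w(a,316,212))
```

```text
s [201 248  19  21  85] [208.4 253.1] [ 664. -350.  133.] [[656.0, -368.0, 96.0], [673.0, -326.0, 141.0]]
d [380 234  11  28 119] [385.5 247.1] [ 660. -354.  128.] [[653.0, -367.0, 90.0], [670.0, -324.0, 144.0]]
d [338 262  15  14 176] [345.1 268. ] [ 551. -346.   98.] [[536.0, -352.0, 75.0], [567.0, -340.0, 117.0]]
[ 548.59993911 -361.95878563   29.18778611]
[ 550.80594399 -345.29354688   49.72562511]
[591.80243584  19.74565521  48.78967654] [600.54396143  36.0795523   42.2806699 ]
```

View pics/crop1.png

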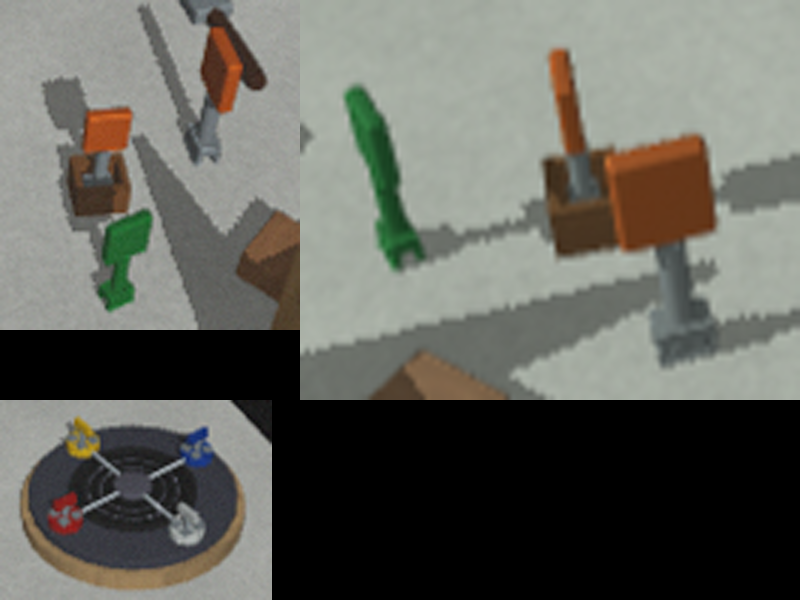

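View w0.

The key to use is the orange one in the wooden stand: smaller, not green, at about (551,-346). Next is the wrist view of the rim.

Run:
```python
from h import *
c=load('w0');print(c['intrinsics'],c['R'],c['t'],-np.array(c['R']).T@c['t'])
cv2.imwrite('pics/w0b.png',cv2.resize(c['frame'],(800,600),interpolation=cv2.INTER_CUBIC))
b=load('d0');a=load('s0')
# key geometry fit: orange plate + wood stand colours in side
hsv=cv2.cvtColor(b['frame'],cv2.COLOR_BGR2HSV)
m=cv2.inRange(hsv,(3,180,120),(14,255,255)); m2=np.zeros_like(m);m2[260:278,335:355]=m[260:278,335:355]
v,u=np.nonzero(m2);P=np.array([w(b,x,y) for x,y in zip(u,v)])
Q=P[(P[:,2]<105)&(P[:,2]>65)]
print(len(Q),np.polyfit(Q[:,0],Q[:,1],1),Q.mean(0))
```

```text
[[325.1922621    0.         280.09222732]
 [  0.         325.1922621  212.4894831 ]
 [  0.           0.           1.        ]] [[ 9.99999935e-01 -3.14606218e-05 -3.57813509e-04]
 [ 6.41177137e-05 -9.64523106e-01  2.63998435e-01]
 [-3.53424952e-04 -2.63998441e-01 -9.64523042e-01]] [-649.84785906  -34.89169963  377.31823725] [649.98340799  65.93713112 372.91096371]
108 [  -0.35651826 -150.17173764] [ 551.49114282 -346.78840153   89.06072594]
```

View pics/w0b.png

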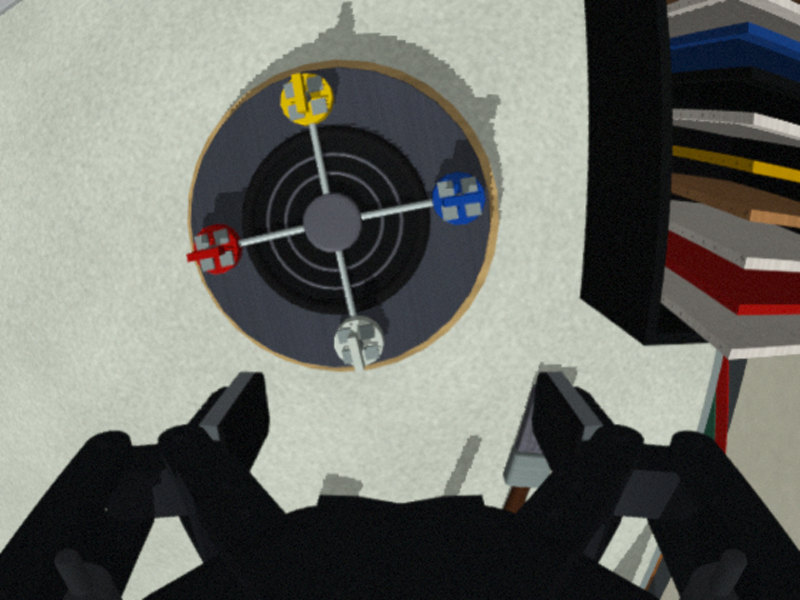

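The wrist view shows the cap at (332,222), red at (217,249), yellow at (306,98), blue at (459,198) and white at (358,342). The blades point radially.

```bash
cat >> h.py <<'E'
def fish(c,U,V,z=None):
    U=np.atleast_1d(U).astype(float);V=np.atleast_1d(V).astype(float)
    K=c['intrinsics']; x=(U-K[0,2])/K[0,0];y=(V-K[1,2])/K[1,1]; r=np.hypot(x,y)+1e-9
    d=np.stack([np.tan(r)*x/r,np.tan(r)*y/r,np.ones_like(r)],1)
    R=np.array(c['R']);o=-R.T@np.array(c['t']); D=d@R
    s=c['z_map'][V.astype(int),U.astype(int)] if z is None else (z-o[2])/D[:,2]
    return o+D*s[:,None]
E
python3 - <<'E'
from h import *
c=load('w0')
v,u=np.mgrid[0:270,100:380]; u=u.ravel();v=v.ravel()
P=fish(c,u,v); ok=c['z_map'][v,u]>0
C=np.array([600,25.])
near=ok&(np.hypot(*(P[:,:2]-C).T)<160)
hz=np.histogram(P[near,2],bins=np.arange(-6,80,3));print(list(zip(hz[1],hz[0])))
# edges
m=near&(P[:,2]>28)&(P[:,2]<38)
(cx,cy),r=cv2.minEnclosingCircle(P[m,:2].astype(np.float32));print('rim',cx,cy,r)
m=near&(P[:,2]>12)
(cx,cy),r=cv2.minEnclosingCircle(P[m,:2].astype(np.float32));print('board',cx,cy,r)
s=0.7
print('cap',fish(c,332*s,222*s,44))
N={k:fish(c,np.array([p[0]*s]),np.array([p[1]*s]),z)[0] for k,p,z in(('red',(217,249),46),('yel',(306,98),46),('blue',(459,198),46),('white',(358,342),46))}
for k in N:print(k,N[k])
f=c['frame'];hsv=cv2.cvtColor(f,cv2.COLOR_BGR2HSV)
for n,(lo,hi) in dict(red=((0,150,60),(8,255,255)),yel=((20,150,80),(32,255,255)),blue=((105,150,50),(125,255,255))).items():
    k=cv2.inRange(hsv,lo,hi)[v,u]>0; k&=near
    z=P[k,2];print(n,k.sum(),np.percentile(z,[2,50,98]).round(1),P[k].mean(0).round(1), 'top',P[k&(P[:,2]>58)].mean(0).round(1),P[k&(P[:,2]>58)].std(0).round(1))
E
```

```text
[(np.int64(-6), np.int64(2)), (np.int64(-3), np.int64(7577)), (np.int64(0), np.int64(6581)), (np.int64(3), np.int64(4)), (np.int64(6), np.int64(0)), (np.int64(9), np.int64(0)), (np.int64(12), np.int64(0)), (np.int64(15), np.int64(20)), (np.int64(18), np.int64(2545)), (np.int64(21), np.int64(214)), (np.int64(24), np.int64(0)), (np.int64(27), np.int64(0)), (np.int64(30), np.int64(2089)), (np.int64(33), np.int64(22541)), (np.int64(36), np.int64(2930)), (np.int64(39), np.int64(1562)), (np.int64(42), np.int64(1842)), (np.int64(45), np.int64(1961)), (np.int64(48), np.int64(665)), (np.int64(51), np.int64(10)), (np.int64(54), np.int64(9)), (np.int64(57), np.int64(50)), (np.int64(60), np.int64(51)), (np.int64(63), np.int64(55)), (np.int64(66), np.int64(258)), (np.int64(69), np.int64(414)), (np.int64(72), np.int64(3)), (np.int64(75), np.int64(0))]
rim 600.7617797851562 35.967308044433594 116.0788803100586
board 600.5883178710938 35.926612854003906 125.48857879638672
cap [[601.33277886  36.13963347  44.        ]]
red [512.82283781  18.77719789  46.        ]
yel [583.88430833 125.84412762  46.        ]
blue [691.18032993  53.2667654   46.        ]
white [618.24792061 -53.45167266  46.        ]
red 496 [36.1 45.6 69.7] [514.4  19.8  51.6] top [512.4  19.2  67.8] [8.1 2.2 2.6]
yel 682 [33.7 45.7 70.5] [585.2 124.2  52.2] top [583.9 125.9  68.2] [2.3 7.8 2.9]
blue 618 [39.3 45.9 71.5] [689.6  53.8  52.7] top [690.9  53.7  69.8] [7.6 2.2 2.1]
```

Emit:
apply_moves(increments=[[-0.036, -0.005, 0, 0, 0, 0, 0.085], [-0.036, -0.005, 0, 0, 0, 0, 0.085], [-0.036, -0.005, 0, 0, 0, 0, 0.085], [-0.036, -0.005, 0, 0, 0, 0, 0.085], [-0.036, -0.005, 0, 0, 0, 0, 0.085], [-0.036, -0.005, 0, 0, 0, 0, 0.085], [-0.036, -0.005, 0, 0, 0, 0, 0.085], [-0.036, -0.005, 0, 0, 0, 0, 0.085], [-0.036, -0.005, 0, 0, 0, 0, 0.085], [-0.036, -0.005, 0, 0, 0, 0, 0.085], [0, 0, 0, 0, 0, -7, 0.085], [0, 0, 0, 0, 0, -7, 0.085], [0, 0, 0, 0, 0, -7, 0.085], [0, 0, 0, 0, 0, -7, 0.085], [0, 0, 0, 0, 0, -7, 0.085], [0, 0, 0, 0, 0, -7, 0.085], [0, 0, 0, 0, 0, -7, 0.085], [0, 0, 0, 0, 0, -7, 0.085], [0, 0, 0, 0, 0, -7, 0.085], [0, 0, 0, 0, 0, -7, 0.085]])

```text
time_s: 1.82
position: [599.8, -359.9, 255.8]
tool_rot: [3.141, -0.001, 2.799]
ft_force: [-0.6, 0.0, 0.1]
width: 0.998
gripper_force: 0.0
```

Run:
```python
from h import *
c=snap('wrist','w1');s=sense();print(s['time_s'],s['qpos'].round(2),s['position'],s['tool_rot'],s['ft_force'])
cv2.imwrite('pics/w1b.png',cv2.resize(c['frame'],(800,600),interpolation=cv2.INTER_CUBIC))
```

```text
1.8667 [ 0.54  0.49 -0.09  1.4   0.04  1.26  1.68] [ 599.7665362  -359.92077859  255.72788218] [ 3.14120456e+00 -9.11006390e-04  2.80211137e+00] [-0.23944251 -0.17053857 -0.41774324]
```

View pics/w1b.png

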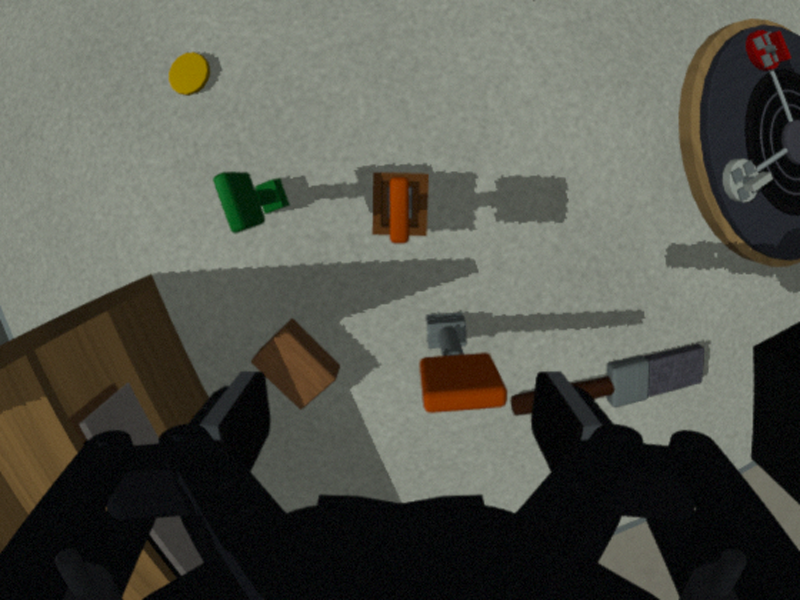

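The key plate's top runs from (399,180) to (400,240), standing in the stand box (373–428, 173–235). The green key is at (250,195) and the large orange one at (460,370). I'll measure these with the depth map.

Run:
```python
from h import *
c=load('w1');s=.7
cor=fish(c,np.array([375,428,428,373])*s,np.array([173,173,235,235])*s,34);print(cor.round(1),cor.mean(0))
d=cor[2]+cor[3]-cor[0]-cor[1];print('stand long dir',np.degrees(np.arctan2(d[1],d[0])),np.hypot(*d[:2])/2)
v,u=np.mgrid[110:180,240:320];u=u.ravel();v=v.ravel();P=fish(c,u,v)
hsv=cv2.cvtColor(c['frame'],cv2.COLOR_BGR2HSV);o=cv2.inRange(hsv,(3,170,90),(16,255,255))[v,u]>0
z=P[:,2];T=o&(z>108);print(T.sum(),np.percentile(z[T],[5,50,95]))
r=cv2.minAreaRect(P[T,:2].astype(np.float32));print('plate top',r,P[T].mean(0)); b=cv2.boxPoints(r);print(b)
W=(z>30)&(z<38)&~o;r=cv2.minAreaRect(P[W,:2].astype(np.float32));print('stand',r)
# green / others
v,u=np.mgrid[100:180,130:215];u=u.ravel();v=v.ravel();Q=fish(c,u,v);g=cv2.inRange(hsv,(40,100,40),(85,255,255))[v,u]>0
print('green',Q[g].min(0),Q[g].max(0))
print('cam',-np.array(c['R']).T@c['t'])
```

```text
[[ 526.9 -353.6   34. ]
 [ 539.8 -317.6   34. ]
 [ 582.8 -332.6   34. ]
 [ 569.2 -370.6   34. ]] [ 554.64774773 -343.60942635   34.        ]
stand long dir -20.563091932173524 45.540718258717526
516 [111.30782952 113.46517466 114.83558627]
plate top ((553.019287109375, -345.0985412597656), (8.859606742858887, 36.484619140625), 70.17977905273438) [ 552.47362616 -345.08337564  114.34121614]
[[ 534.3556  -343.0805 ]
 [ 568.67896 -355.45135]
 [ 571.683   -347.11658]
 [ 537.3596  -334.74573]]
stand ((554.10595703125, -344.3067932128906), (39.43419647216797, 45.159332275390625), 69.87788391113281)
green [ 487.41525395 -485.09739913   -1.49344976] [ 537.40983374 -338.28143785  373.39932948]
cam [ 537.40983374 -338.28143785  373.39932948]
```

Emit:
apply_moves(increments=[[0.0123, -0.0004, 0, 0, 0, 0.5, 0.05], [0.0123, -0.0004, 0, 0, 0, 0, 0.05], [0.0122, -0.0003, 0, 0, 0, 0, 0.05], [0.0122, -0.0003, 0, 0, 0, 0, 0.05], [0, 0, 0.02, 0, 0, 0, 0.05], [0, 0, 0.02, 0, 0, 0, 0.05], [0, 0, 0.02, 0, 0, 0, 0.05], [0, 0, 0.02, 0, 0, 0, 0.05], [0, 0, 0.02, 0, 0, 0, 0.05], [0, 0, 0.02, 0, 0, 0, 0.05], [0, 0, 0.02, 0, 0, 0, 0.05], [0, 0, 0.019, 0, 0, 0, 0.05], [0, 0, 0, 0, 0, 0, 0.05], [0, 0, 0, 0, 0, 0, 0.05]])

```text
time_s: 3.03
position: [552.8, -343.8, 96.2]
tool_rot: [3.141, -0.003, 2.782]
ft_force: [-0.1, -0.0, 1.1]
width: 0.587
gripper_force: 0.0
```

Run:
```python
from h import *
c=snap('wrist','w2');s=sense();print(s['position'],s['tool_rot'],s['ft_force'])
cv2.imwrite('pics/w2b.png',cv2.resize(c['frame'],(800,600),interpolation=cv2.INTER_CUBIC))
```

```text
[ 553.86544078 -344.3707057    97.71491489] [3.14158839e+00 2.88638425e-04 2.78261584e+00] [0.17351056 0.00800795 0.28243991]
```

View pics/w2b.png

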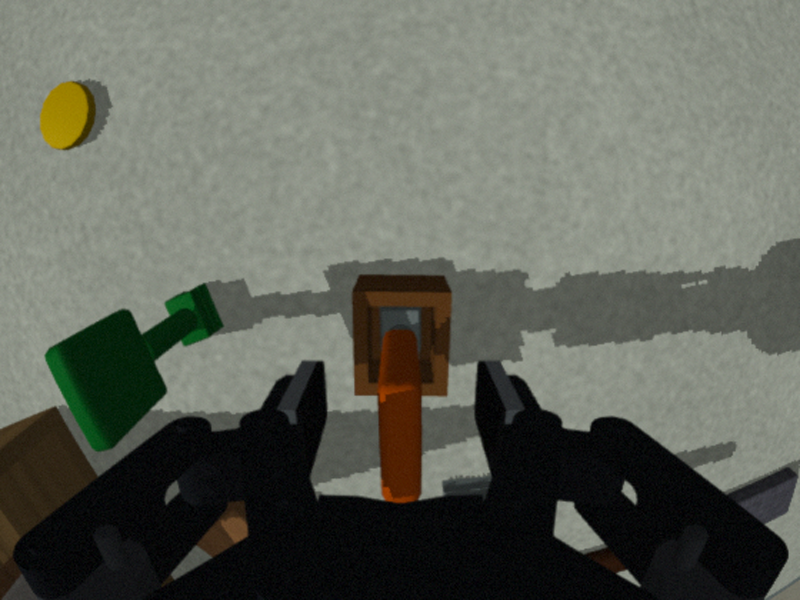

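The plate, at x≈400, is centred between the pads (310 and 490), with the fork visible in the stand. Closing on it now.

Emit:
apply_moves(increments=[[0, 0, 0, 0, 0, 0, 0.03], [0, 0, 0, 0, 0, 0, 0.02], [0, 0, 0, 0, 0, 0, 0.01], [0, 0, 0, 0, 0, 0, 0], [0, 0, 0, 0, 0, 0, 0], [0, 0, 0, 0, 0, 0, 0], [0, 0, 0, 0, 0, 0, 0], [0, 0, 0, 0, 0, 0, 0]])

```text
time_s: 3.75
position: [554.4, -344.7, 98.6]
tool_rot: [-3.141, 0.002, 2.784]
ft_force: [-0.9, 0.4, 6.0]
width: 0.125
gripper_force: 60.0
```

Run:
```python
from h import *
s=sense();print(s['position'],s['tool_rot'],s['ft_force'],s['ft_torque'],s['qpos'].round(2),s['gripper_force'])
```

```text
[ 554.35849476 -344.68347207   98.59169346] [-3.14128910e+00  2.09157938e-03  2.78362889e+00] [-0.9467595   0.42184915  5.96354143] [ 0.08579562  0.16609622 -0.05193827] [ 0.55  0.55 -0.08  1.68  0.06  0.92  1.66] 60.02803444862366
```

Emit:
apply_moves(increments=[[0, 0, -0.005, 0, 0, 0, 0], [0, 0, -0.01, 0, 0, 0, 0], [0, 0, -0.012, 0, 0, 0, 0], [0, 0, -0.012, 0, 0, 0, 0], [0, 0, -0.012, 0, 0, 0, 0], [0, 0, -0.012, 0, 0, 0, 0], [0, 0, -0.012, 0, 0, 0, 0], [0, 0, -0.012, 0, 0, 0, 0], [0, 0, -0.012, 0, 0, 0, 0], [0, 0, -0.012, 0, 0, 0, 0], [0, 0, 0, 0, 0, 0, 0], [0, 0, 0, 0, 0, 0, 0], [0, 0, 0, 0, 0, 0, 0]])

```text
time_s: 4.83
position: [553.2, -344.0, 207.8]
tool_rot: [3.141, -0.001, 2.784]
ft_force: [-0.6, -0.0, -0.3]
width: 0.12
gripper_force: 59.3
```

Emit:
apply_moves(increments=[[0.014, 0.0271, 0, 0, 0, 0, 0], [0.014, 0.0271, 0, 0, 0, 0, 0], [0.014, 0.0271, 0, 0, 0, 0, 0], [0.014, 0.0271, 0, 0, 0, 0, 0], [0.014, 0.0271, 0, 0, 0, 0, 0], [0.014, 0.0271, 0, 0, 0, 0, 0], [0.014, 0.0271, 0, 0, 0, 0, 0], [0.014, 0.0271, 0, 0, 0, 0, 0], [0.014, 0.0271, 0, 0, 0, 0, 0], [0.014, 0.0271, 0, 0, 0, 0, 0], [0.014, 0.0271, 0, 0, 0, 0, 0], [0.014, 0.0271, 0, 0, 0, 0, 0], [0, 0, 0, 0, 0, -6.3, 0], [0, 0, 0, 0, 0, -6.3, 0], [0, 0, 0, 0, 0, -6.3, 0], [0, 0, 0, 0, 0, -6.3, 0], [0, 0, 0, 0, 0, -6.2, 0], [0, 0, 0, 0, 0, 0, 0], [0, 0, 0, 0, 0, 0, 0]])

```text
time_s: 6.42
position: [509.6, 19.1, 207.6]
tool_rot: [3.141, -0.001, -2.954]
ft_force: [0.3, 0.5, -1.3]
width: 0.12
gripper_force: 59.2
```

Run:
```python
from h import *
c=snap('wrist','w3');s=sense();print(s['position'],np.degrees(s['tool_rot']),s['ft_force'],s['ft_torque'],s['qpos'].round(2))
cv2.imwrite('pics/w3b.png',cv2.resize(c['frame'],(800,600),interpolation=cv2.INTER_CUBIC))
d=snap('side','d3')
cv2.imwrite('pics/c3.png',np.vstack([np.hstack([cv2.resize(c['frame'][150:330,160:400],(800//2,300)),cv2.resize(d['frame'][60:240,190:430],(400,300))]),]))
```

```text
[509.74524925  19.07590839 207.75689114] [ 1.79989400e+02 -6.20076809e-02 -1.69249968e+02] [-0.3571518  -0.73110871 -2.08999399] [ 0.0117522   0.02517228 -0.01101889] [ 0.18  0.21 -0.34  1.92  0.08  1.03  1.56]
```

View pics/w3b.png

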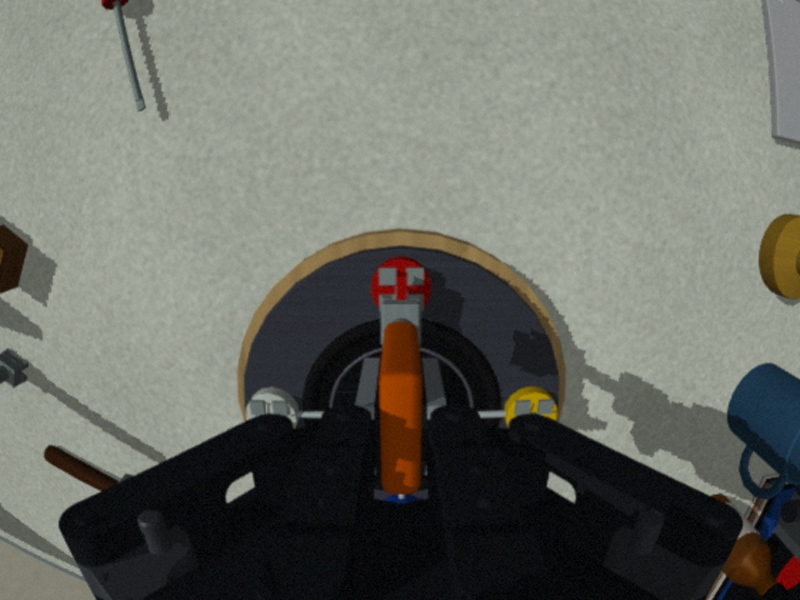

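Red's blade (402,290) and the fork and plate (401,320–490) line up. The key is held straight, so I'm descending.

Emit:
apply_moves(increments=[[0, 0, 0.008, 0, 0, 0, 0], [0, 0, 0.008, 0, 0, 0, 0], [0, 0, 0.008, 0, 0, 0, 0], [0, 0, 0.008, 0, 0, 0, 0], [0, 0, 0.005, 0, 0, 0, 0], [0, 0, 0.003, 0, 0, 0, 0], [0, 0, 0.003, 0, 0, 0, 0], [0, 0, 0.003, 0, 0, 0, 0], [0, 0, 0.003, 0, 0, 0, 0], [0, 0, 0, 0, 0, 0, 0], [0, 0, 0, 0, 0, 0, 0]])

```text
time_s: 7.43
position: [510.2, 19.2, 159.3]
tool_rot: [-3.142, 0.0, -2.951]
ft_force: [-0.4, 0.6, -1.0]
width: 0.123
gripper_force: 59.2
```

Emit:
apply_moves(increments=[[0, 0, 0.001, 0, 0, 0, 0], [0, 0, 0.001, 0, 0, 0, 0], [0, 0, 0, 0, 0, 0, 0]])

```text
time_s: 7.68
position: [510.1, 19.2, 157.3]
tool_rot: [-3.142, 0.0, -2.951]
ft_force: [0.4, 1.0, -1.7]
width: 0.122
gripper_force: 59.2
```

Emit:
apply_moves(increments=[[0, 0, 0.001, 0, 0, 0, 0], [0, 0, 0.001, 0, 0, 0, 0], [0, 0, 0, 0, 0, 0, 0]])

```text
time_s: 7.93
position: [510.0, 19.2, 155.1]
tool_rot: [3.142, -0.0, -2.951]
ft_force: [-0.6, 0.1, -0.9]
width: 0.115
gripper_force: 59.2
```

Emit:
apply_moves(increments=[[0, 0, 0.001, 0, 0, 0, 0], [0, 0, 0.001, 0, 0, 0, 0], [0, 0, 0, 0, 0, 0, 0]])

```text
time_s: 8.18
position: [510.0, 19.2, 153.1]
tool_rot: [3.142, -0.0, -2.951]
ft_force: [-0.3, 0.5, -1.6]
width: 0.122
gripper_force: 59.2
```

Emit:
apply_moves(increments=[[0, 0, 0.001, 0, 0, 0, 0], [0, 0, 0.001, 0, 0, 0, 0], [0, 0, 0, 0, 0, 0, 0]])

```text
time_s: 8.43
position: [510.3, 19.2, 151.7]
tool_rot: [-3.141, 0.0, -2.951]
ft_force: [-0.9, -1.0, 3.1]
width: 0.119
gripper_force: 59.7
```

Emit:
apply_moves(increments=[[0, 0, 0.001, 0, 0, 0, 0], [0, 0, 0.001, 0, 0, 0, 0], [0, 0, 0, 0, 0, 0, 0]])

```text
time_s: 8.68
position: [510.3, 19.3, 149.6]
tool_rot: [-3.141, 0.0, -2.951]
ft_force: [-1.9, 0.5, 5.1]
width: 0.118
gripper_force: 60.0
```

Emit:
apply_moves(increments=[[0, 0, 0.001, 0, 0, 0, 0], [0, 0, 0.001, 0, 0, 0, 0], [0, 0, 0.001, 0, 0, 0, 0], [0, 0, 0.0005, 0, 0, 0, 0], [0, 0, 0, 0, 0, 0, 0]])

```text
time_s: 9.1
position: [510.4, 19.3, 146.6]
tool_rot: [-3.141, 0.001, -2.951]
ft_force: [-3.2, 0.2, 8.7]
width: 0.116
gripper_force: 60.4
```

Emit:
apply_moves(increments=[[0, 0, 0, 0, 0, 5, 0], [0, 0, 0, 0, 0, 5, 0], [0, 0, 0, 0, 0, 5, 0], [0, 0, 0, 0, 0, 5, 0], [0, 0, 0, 0, 0, 0, 0]])

```text
time_s: 9.52
position: [510.9, 19.1, 146.9]
tool_rot: [-3.141, 0.002, 2.98]
ft_force: [-1.6, 0.0, 9.2]
width: 0.117
gripper_force: 60.6
```

Emit:
apply_moves(increments=[[0, 0, 0, 0, 0, 5, 0], [0, 0, 0, 0, 0, 5, 0], [0, 0, 0, 0, 0, 5, 0], [0, 0, 0, 0, 0, 5, 0], [0, 0, 0, 0, 0, 5, 0], [0, 0, 0, 0, 0, 5, 0], [0, 0, 0, 0, 0, 5, 0], [0, 0, 0, 0, 0, 5, 0], [0, 0, 0, 0, 0, 0, 0]])

```text
time_s: 10.27
position: [510.5, 18.6, 146.7]
tool_rot: [-3.142, 0.001, 2.282]
ft_force: [-1.8, -1.9, 8.7]
width: 0.119
gripper_force: 60.7
```

Emit:
apply_moves(increments=[[0, 0, 0, 0, 0, 5, 0], [0, 0, 0, 0, 0, 5, 0], [0, 0, 0, 0, 0, 5, 0], [0, 0, 0, 0, 0, 5, 0], [0, 0, 0, 0, 0, 5, 0], [0, 0, 0, 0, 0, 5, 0], [0, 0, 0, 0, 0, 5, 0], [0, 0, 0, 0, 0, 0.5, 0], [0, 0, 0, 0, 0, 0, 0], [0, 0, 0, 0, 0, 0, 0]])

```text
time_s: 11.1
position: [510.0, 18.5, 146.5]
tool_rot: [-3.141, 0.001, 1.665]
ft_force: [-2.8, -2.2, 8.3]
width: 0.122
gripper_force: 60.7
```

Run:
```python
from h import *
s=sense();print(s['position'],np.degrees(s['tool_rot']),s['ft_force'],s['ft_torque'],s['qpos'].round(2))
```

```text
[509.97861141  18.46895017 146.54833203] [-1.79973423e+02  6.62510419e-02  9.53924516e+01] [-2.82386709 -2.20625393  8.30218504] [-0.40036378  0.91778066  0.05444767] [-0.07  0.27 -0.05  1.98  0.02  0.89 -0.04]
```

Emit:
apply_moves(increments=[[0, 0, -0.002, 0, 0, 0, 0], [0, 0, -0.002, 0, 0, 0, 0], [0, 0, -0.002, 0, 0, 0, 0], [0, 0, -0.0015, 0, 0, 0, 0], [0, 0, 0, 0, 0, -5.5, 0], [0, 0, 0, 0, 0, 0, 0], [0, 0, 0, 0, 0, 0, 0]])

```text
time_s: 11.68
position: [510.3, 19.3, 153.0]
tool_rot: [3.141, -0.0, 1.759]
ft_force: [0.5, 0.1, -0.7]
width: 0.118
gripper_force: 59.4
```

Emit:
apply_moves(increments=[[0, 0, 0.002, 0, 0, 0, 0], [0, 0, 0.002, 0, 0, 0, 0], [0, 0, 0, 0, 0, 0, 0], [0, 0, 0, 0, 0, 0, 0]])

```text
time_s: 12.02
position: [510.4, 19.3, 149.7]
tool_rot: [3.141, -0.0, 1.76]
ft_force: [-1.1, -0.2, 5.7]
width: 0.119
gripper_force: 60.2
```

Emit:
apply_moves(increments=[[0, 0, 0.001, 0, 0, 0, 0], [0, 0, 0.001, 0, 0, 0, 0], [0, 0, 0.001, 0, 0, 0, 0], [0, 0, 0.0005, 0, 0, 0, 0], [0, 0, 0, 0, 0, 0, 0]])

```text
time_s: 12.43
position: [510.6, 19.4, 146.7]
tool_rot: [3.141, -0.0, 1.76]
ft_force: [-1.9, -0.2, 8.2]
width: 0.12
gripper_force: 60.7
```

Emit:
apply_moves(increments=[[0, 0, 0, 0, 0, 5, 0], [0, 0, 0, 0, 0, 5, 0], [0, 0, 0, 0, 0, 5, 0], [0, 0, 0, 0, 0, 5, 0], [0, 0, 0, 0, 0, 0, 0]])

```text
time_s: 12.85
position: [510.6, 19.2, 146.8]
tool_rot: [3.141, 0.0, 1.408]
ft_force: [-1.8, -0.2, 8.1]
width: 0.122
gripper_force: 60.7
```

Emit:
apply_moves(increments=[[0, 0, 0, 0, 0, 5, 0], [0, 0, 0, 0, 0, 5, 0], [0, 0, 0, 0, 0, 5, 0], [0, 0, 0, 0, 0, 5, 0], [0, 0, 0, 0, 0, 5, 0], [0, 0, 0, 0, 0, 5, 0], [0, 0, 0, 0, 0, 5, 0], [0, 0, 0, 0, 0, 5, 0], [0, 0, 0, 0, 0, 0, 0]])

```text
time_s: 13.6
position: [510.4, 18.8, 146.7]
tool_rot: [3.141, 0.0, 0.71]
ft_force: [-1.9, -2.2, 7.9]
width: 0.118
gripper_force: 60.7
```

Emit:
apply_moves(increments=[[0, 0, 0, 0, 0, 5, 0], [0, 0, 0, 0, 0, 5, 0], [0, 0, 0, 0, 0, 5, 0], [0, 0, 0, 0, 0, 5, 0], [0, 0, 0, 0, 0, 5, 0], [0, 0, 0, 0, 0, 5, 0], [0, 0, 0, 0, 0, 5, 0], [0, 0, 0, 0, 0, 0.5, 0], [0, 0, 0, 0, 0, 0, 0], [0, 0, 0, 0, 0, 0, 0]])

```text
time_s: 14.43
position: [510.1, 18.9, 146.6]
tool_rot: [3.141, 0.0, 0.094]
ft_force: [-1.6, -0.9, 8.1]
width: 0.121
gripper_force: 60.7
```

Run:
```python
from h import *
s=sense();print(s['position'],np.degrees(s['tool_rot']),s['ft_force'],s['ft_torque'],s['qpos'].round(2))
```

```text
[510.05797338  18.87540608 146.55438584] [1.79977199e+02 2.10179558e-02 5.35998081e+00] [-1.6191408  -0.85810257  8.06191156] [-0.28537063  0.82978695  0.04148182] [-0.3   0.27  0.21  1.99 -0.07  0.89 -1.53]
```

Emit:
apply_moves(increments=[[0, 0, -0.002, 0, 0, 0, 0], [0, 0, -0.002, 0, 0, 0, 0], [0, 0, -0.002, 0, 0, 0, 0], [0, 0, -0.0015, 0, 0, 0, 0], [0, 0, 0, 0, 0, -5.5, 0], [0, 0, 0, 0, 0, 0, 0], [0, 0, 0, 0, 0, 0, 0]])

```text
time_s: 15.02
position: [510.3, 19.4, 153.0]
tool_rot: [-3.141, -0.001, 0.188]
ft_force: [-0.3, 0.7, -0.6]
width: 0.122
gripper_force: 59.3
```

Emit:
apply_moves(increments=[[0, 0, 0.002, 0, 0, 0, 0], [0, 0, 0.002, 0, 0, 0, 0], [0, 0, 0, 0, 0, 0, 0], [0, 0, 0, 0, 0, 0, 0]])

```text
time_s: 15.35
position: [510.5, 19.4, 149.7]
tool_rot: [-3.141, -0.001, 0.19]
ft_force: [-2.4, 0.4, 4.8]
width: 0.122
gripper_force: 60.2
```

Emit:
apply_moves(increments=[[0, 0, -0.004, 0, 0, 0, 0], [0, 0, -0.008, 0, 0, 0, 0], [0, 0, -0.008, 0, 0, 0, 0], [0, 0, -0.01, 0, 0, 0, 0], [0, 0, -0.01, 0, 0, 0, 0], [0, 0, -0.015, 0, 0, 0, 0], [0, 0, 0, 0, 0, 0, 0], [0, 0, 0, 0, 0, 0, 0]])

```text
time_s: 16.02
position: [510.8, 19.2, 205.4]
tool_rot: [3.142, -0.003, 0.19]
ft_force: [-0.2, 0.1, -1.9]
width: 0.121
gripper_force: 59.3
```

Run:
```python
from h import *
s=sense();print(s['position'],np.degrees(s['tool_rot']),s['ft_force'],s['qpos'].round(2))
c=snap('side','d4')
cv2.imwrite('pics/c4.png',cv2.resize(c['frame'][120:240,220:380],(800,600),interpolation=cv2.INTER_CUBIC))
```

```text
[510.81952514  19.24319541 205.42387808] [ 1.79997488e+02 -1.53595198e-01  1.08980515e+01] [-0.21158192  0.1208998  -1.88328748] [-0.3   0.2   0.2   1.93 -0.05  1.01 -1.46]
```

View pics/c4.png

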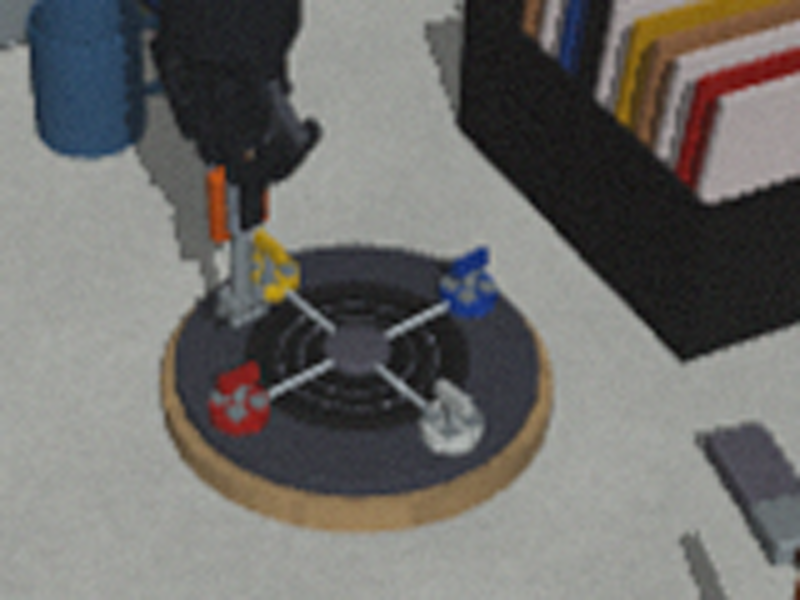

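Red (240,400) is up, its blade radial after the half turn, and the other nipples are unchanged. Moving to yellow.

Emit:
apply_moves(increments=[[0.0152, -0.0152, 0, 0, 0, 0, 0], [0.0152, -0.0152, 0, 0, 0, 0, 0], [0.0152, -0.0152, 0, 0, 0, 0, 0], [0.0152, -0.0152, 0, 0, 0, 0, 0], [0.0152, -0.0152, 0, 0, 0, 0, 0], [0.0154, -0.0155, 0, 0, 0, 0, 0], [0, 0, 0, 0, 0, -6, 0], [0, 0, 0, 0, 0, -7, 0], [0, 0, 0, 0, 0, -7, 0], [0, 0, 0, 0, 0, -7, 0], [0, 0, 0, 0, 0, -7, 0], [0, 0, 0, 0, 0, -7, 0], [0, 0, 0, 0, 0, -7, 0], [0, 0, 0, 0, 0, -7, 0], [0, 0, 0, 0, 0, -7, 0], [0, 0, 0, 0, 0, -7, 0], [0, 0, 0, 0, 0, -7, 0], [0, 0, 0, 0, 0, -7, 0], [0, 0, 0, 0, 0, -7, 0], [0, 0, 0, 0, 0, 0, 0]])

```text
time_s: 17.73
position: [581.9, 126.1, 203.1]
tool_rot: [-3.139, -0.0, 1.763]
ft_force: [-0.1, -0.3, -1.1]
width: 0.126
gripper_force: 59.2
```

Run:
```python
from h import *
c=snap('wrist','w5');s=sense();print(s['position'],np.degrees(s['tool_rot']),s['ft_force'],s['qpos'].round(2))
cv2.imwrite('pics/w5b.png',cv2.resize(c['frame'],(800,600),interpolation=cv2.INTER_CUBIC))
```

```text
[581.97772972 126.0721887  203.21922392] [-1.79888205e+02 -6.04959850e-03  1.00754542e+02] [-0.31634941 -0.18739874 -1.73241518] [-0.18  0.35 -0.13  1.73  0.05  1.07 -0.14]
```

View pics/w5b.png

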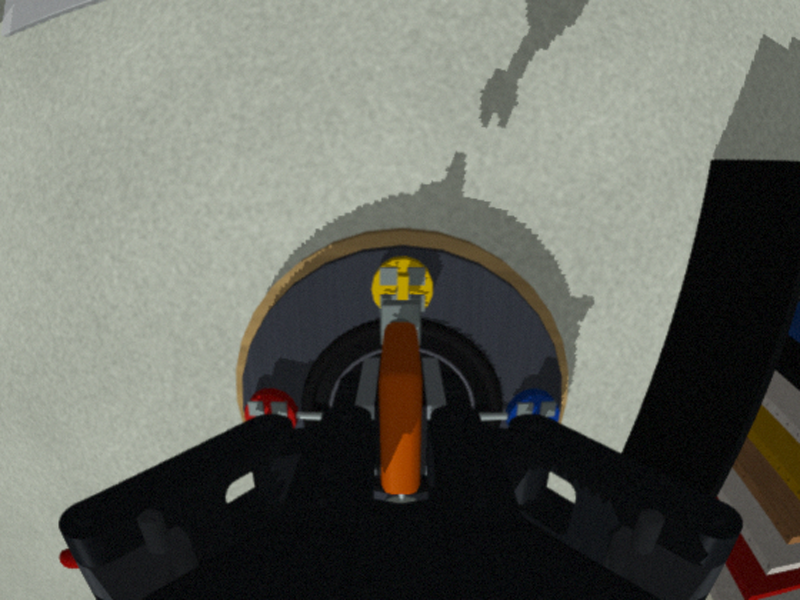

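The yellow blade is at about (404,290) and the key plate at 401, so I'll shift 1 mm to the right (+tool y) and descend.

Emit:
apply_moves(increments=[[0, 0.001, 0.006, 0, 0, 0, 0], [0, 0, 0.008, 0, 0, 0, 0], [0, 0, 0.008, 0, 0, 0, 0], [0, 0, 0.007, 0, 0, 0, 0], [0, 0, 0.004, 0, 0, 0, 0], [0, 0, 0.003, 0, 0, 0, 0], [0, 0, 0.003, 0, 0, 0, 0], [0, 0, 0.003, 0, 0, 0, 0], [0, 0, 0.002, 0, 0, 0, 0], [0, 0, 0, 0, 0, 0, 0], [0, 0, 0, 0, 0, 0, 0]])

```text
time_s: 18.7
position: [583.6, 126.5, 160.4]
tool_rot: [3.141, 0.0, 1.761]
ft_force: [-0.3, 0.8, -2.6]
width: 0.123
gripper_force: 59.3
```

Emit:
apply_moves(increments=[[0, 0, 0.001, 0, 0, 0, 0], [0, 0, 0.001, 0, 0, 0, 0], [0, 0, 0, 0, 0, 0, 0]])

```text
time_s: 18.95
position: [583.5, 126.5, 158.3]
tool_rot: [3.141, 0.0, 1.761]
ft_force: [0.3, -0.0, -2.2]
width: 0.122
gripper_force: 59.3
```

Emit:
apply_moves(increments=[[0, 0, 0.001, 0, 0, 0, 0], [0, 0, 0.001, 0, 0, 0, 0], [0, 0, 0, 0, 0, 0, 0]])

```text
time_s: 19.2
position: [583.5, 126.6, 156.1]
tool_rot: [3.142, -0.0, 1.761]
ft_force: [0.2, 0.7, -2.0]
width: 0.121
gripper_force: 59.2
```

Emit:
apply_moves(increments=[[0, 0, 0.001, 0, 0, 0, 0], [0, 0, 0.001, 0, 0, 0, 0], [0, 0, 0, 0, 0, 0, 0]])

```text
time_s: 19.45
position: [583.6, 126.5, 154.1]
tool_rot: [3.142, 0.0, 1.761]
ft_force: [-0.9, 0.5, -2.2]
width: 0.124
gripper_force: 59.2
```

Emit:
apply_moves(increments=[[0, 0, 0.001, 0, 0, 0, 0], [0, 0, 0.001, 0, 0, 0, 0], [0, 0, 0, 0, 0, 0, 0]])

```text
time_s: 19.7
position: [583.7, 126.6, 152.8]
tool_rot: [3.141, 0.0, 1.761]
ft_force: [-1.3, 0.3, 3.5]
width: 0.118
gripper_force: 59.9
```

Emit:
apply_moves(increments=[[0, 0, 0.001, 0, 0, 0, 0], [0, 0, 0.001, 0, 0, 0, 0], [0, 0, 0, 0, 0, 0, 0]])

```text
time_s: 19.95
position: [583.8, 126.6, 150.7]
tool_rot: [3.141, 0.0, 1.761]
ft_force: [-1.9, -0.5, 5.8]
width: 0.119
gripper_force: 60.1
```

Emit:
apply_moves(increments=[[0, 0, 0.001, 0, 0, 0, 0], [0, 0, 0.001, 0, 0, 0, 0], [0, 0, 0.001, 0, 0, 0, 0], [0, 0, 0.0005, 0, 0, 0, 0], [0, 0, 0, 0, 0, 0, 0]])

```text
time_s: 20.37
position: [583.9, 126.6, 147.8]
tool_rot: [3.141, 0.0, 1.761]
ft_force: [-2.8, -1.9, 8.0]
width: 0.118
gripper_force: 60.6
```

Emit:
apply_moves(increments=[[0, 0, 0, 0, 0, 5, 0], [0, 0, 0, 0, 0, 5, 0], [0, 0, 0, 0, 0, 5, 0], [0, 0, 0, 0, 0, 5, 0], [0, 0, 0, 0, 0, 0, 0]])

```text
time_s: 20.78
position: [583.9, 126.3, 147.8]
tool_rot: [3.141, 0.0, 1.409]
ft_force: [-3.2, -1.0, 7.8]
width: 0.119
gripper_force: 60.6
```

Emit:
apply_moves(increments=[[0, 0, 0, 0, 0, 5, 0], [0, 0, 0, 0, 0, 5, 0], [0, 0, 0, 0, 0, 5, 0], [0, 0, 0, 0, 0, 5, 0], [0, 0, 0, 0, 0, 5, 0], [0, 0, 0, 0, 0, 5, 0], [0, 0, 0, 0, 0, 5, 0], [0, 0, 0, 0, 0, 5, 0], [0, 0, 0, 0, 0, 0, 0]])

```text
time_s: 21.53
position: [583.3, 126.0, 147.6]
tool_rot: [3.141, 0.001, 0.711]
ft_force: [-2.5, -1.7, 7.2]
width: 0.119
gripper_force: 60.6
```

Emit:
apply_moves(increments=[[0, 0, 0, 0, 0, 5, 0], [0, 0, 0, 0, 0, 5, 0], [0, 0, 0, 0, 0, 5, 0], [0, 0, 0, 0, 0, 5, 0], [0, 0, 0, 0, 0, 5, 0], [0, 0, 0, 0, 0, 5, 0], [0, 0, 0, 0, 0, 5, 0], [0, 0, 0, 0, 0, 0.5, 0], [0, 0, 0, 0, 0, 0, 0], [0, 0, 0, 0, 0, 0, 0]])

```text
time_s: 22.37
position: [582.7, 126.0, 147.4]
tool_rot: [3.141, 0.002, 0.094]
ft_force: [-4.0, -0.7, 8.7]
width: 0.119
gripper_force: 60.7
```

Run:
```python
from h import *
s=sense();print(s['position'],np.degrees(s['tool_rot']),s['ft_force'],s['ft_torque'],s['qpos'].round(2))
```

```text
[582.69416863 126.03706549 147.388224  ] [1.79961426e+02 1.24853068e-01 5.40660585e+00] [-3.95621133 -0.73280748  8.69631602] [-0.28567729  1.27944195  0.05510333] [-0.46  0.42  0.22  1.79 -0.11  0.95 -1.67]
```

Release, back off, re-test the height (it should match, as with red), then rise.

Emit:
apply_moves(increments=[[0, 0, -0.002, 0, 0, 0, 0], [0, 0, -0.002, 0, 0, 0, 0], [0, 0, -0.002, 0, 0, 0, 0], [0, 0, -0.0015, 0, 0, 0, 0], [0, 0, 0, 0, 0, -5.5, 0], [0, 0, 0, 0, 0, 0, 0], [0, 0, 0, 0, 0, 0, 0]])

```text
time_s: 22.95
position: [583.8, 126.8, 153.8]
tool_rot: [-3.141, -0.001, 0.188]
ft_force: [-0.2, 1.5, -2.3]
width: 0.124
gripper_force: 59.2
```

Emit:
apply_moves(increments=[[0, 0, 0.002, 0, 0, 0, 0], [0, 0, 0.002, 0, 0, 0, 0], [0, 0, 0, 0, 0, 0, 0], [0, 0, 0, 0, 0, 0, 0]])

```text
time_s: 23.28
position: [584.0, 126.8, 150.9]
tool_rot: [-3.141, -0.001, 0.19]
ft_force: [-1.1, 0.8, 4.2]
width: 0.123
gripper_force: 60.0
```

Emit:
apply_moves(increments=[[0, 0, -0.004, 0, 0, 0, 0], [0, 0, -0.008, 0, 0, 0, 0], [0, 0, -0.008, 0, 0, 0, 0], [0, 0, -0.01, 0, 0, 0, 0], [0, 0, -0.01, 0, 0, 0, 0], [0, 0, -0.015, 0, 0, 0, 0], [0, 0, 0, 0, 0, 0, 0], [0, 0, 0, 0, 0, 0, 0]])

```text
time_s: 23.95
position: [584.3, 126.5, 206.6]
tool_rot: [-3.141, -0.003, 0.19]
ft_force: [0.0, -0.4, -2.1]
width: 0.123
gripper_force: 59.3
```

Run:
```python
from h import *
s=sense();p=s['position'];y=s['tool_rot'][2];print(p,np.degrees(s['tool_rot']),s['ft_force'],s['qpos'].round(2))
d=np.array([554.2,-344.4])-p[:2];print('tool dx dy',d@[np.cos(y),np.sin(y)],d@[np.sin(y),-np.cos(y)])
```

```text
[584.30585136 126.52378032 206.61446719] [-1.79990711e+02 -1.59485544e-01  1.08923694e+01] [ 0.04318546 -0.41338546 -2.12194387] [-0.45  0.35  0.21  1.73 -0.08  1.06 -1.59]
tool dx dy -118.551414982638 456.7506225073146
```

Emit:
apply_moves(increments=[[-0.0074, 0.0285, 0, 0, 0, 0, 0], [-0.0074, 0.0285, 0, 0, 0, 0, 0], [-0.0074, 0.0285, 0, 0, 0, 0, 0], [-0.0074, 0.0285, 0, 0, 0, 0, 0], [-0.0074, 0.0285, 0, 0, 0, 0, 0], [-0.0074, 0.0285, 0, 0, 0, 0, 0], [-0.0074, 0.0285, 0, 0, 0, 0, 0], [-0.0074, 0.0285, 0, 0, 0, 0, 0], [-0.0074, 0.0285, 0, 0, 0, 0, 0], [-0.0074, 0.0285, 0, 0, 0, 0, 0], [-0.0074, 0.0285, 0, 0, 0, 0, 0], [-0.0074, 0.0285, 0, 0, 0, 0, 0], [-0.0074, 0.0285, 0, 0, 0, 0, 0], [-0.0074, 0.0285, 0, 0, 0, 0, 0], [-0.0074, 0.0285, 0, 0, 0, 0, 0], [-0.0074, 0.0285, 0, 0, 0, 0, 0]])

```text
time_s: 25.28
position: [552.8, -344.6, 204.2]
tool_rot: [-3.14, 0.001, 0.19]
ft_force: [-0.1, 0.1, -1.0]
width: 0.12
gripper_force: 59.2
```

Emit:
apply_moves(increments=[[0, 0, 0, 0, 0, 6.3, 0], [0, 0, 0, 0, 0, 6.3, 0], [0, 0, 0, 0, 0, 6.3, 0], [0, 0, 0, 0, 0, 6.3, 0], [0, 0, 0, 0, 0, 6, 0], [0, 0, 0, 0, 0, 0, 0], [0, 0, 0, 0, 0, 0, 0]])

```text
time_s: 25.87
position: [553.2, -343.2, 204.4]
tool_rot: [3.142, 0.002, -0.351]
ft_force: [0.1, -0.1, -2.8]
width: 0.119
gripper_force: 59.3
```

Run:
```python
from h import *
c=snap('wrist','w6');s=sense();p=s['position'];y=s['tool_rot'][2];print(p,np.degrees(s['tool_rot']),s['ft_force'],s['qpos'].round(2))
d=np.array([554.,-344.2])-p[:2];print('tool dx dy',d@[np.cos(y),np.sin(y)],d@[np.sin(y),-np.cos(y)])
cv2.imwrite('pics/w6b.png',cv2.resize(c['frame'],(800,600),interpolation=cv2.INTER_CUBIC))
```

```text
[ 553.33727554 -343.30807756  204.67640209] [-1.79996259e+02  5.89134300e-02 -2.01401858e+01] [-0.42181055  1.52517942 -0.62841803] [ 0.14  0.48  0.49  1.6  -0.24  1.12 -1.23]
tool dx dy 0.9293060235166647 0.6091959115314164
```

View pics/w6b.png

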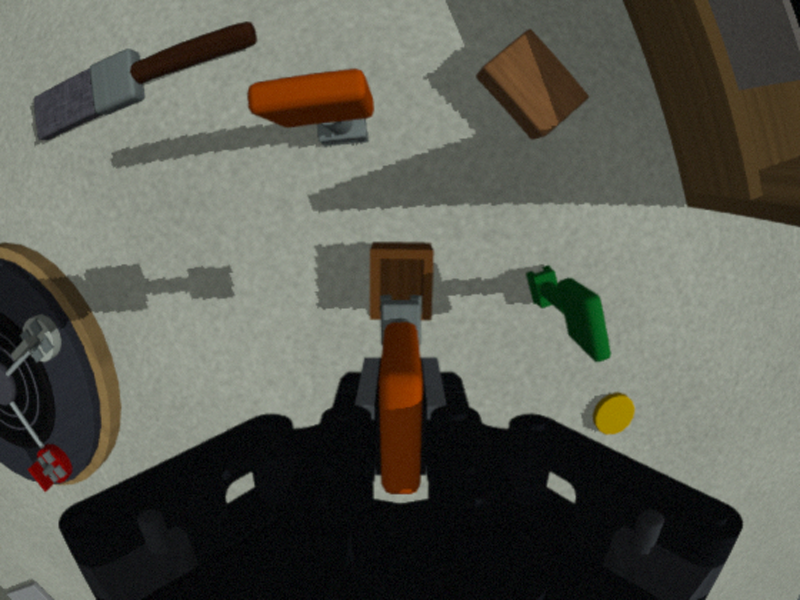

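The stand, at (402,280), is in line with the held key at 401. Lowering.

Emit:
apply_moves(increments=[[0, 0, 0.01, 0, 0, 0, 0], [0, 0, 0.012, 0, 0, 0, 0], [0, 0, 0.012, 0, 0, 0, 0], [0, 0, 0.012, 0, 0, 0, 0], [0, 0, 0.012, 0, 0, 0, 0], [0, 0, 0.008, 0, 0, 0, 0], [0, 0, 0.008, 0, 0, 0, 0], [0, 0, 0.008, 0, 0, 0, 0], [0, 0, 0.006, 0, 0, 0, 0], [0, 0, 0.006, 0, 0, 0, 0], [0, 0, 0.004, 0, 0, 0, 0], [0, 0, 0.002, 0, 0, 0, 0], [0, 0, 0, 0, 0, 0, 0], [0, 0, 0, 0, 0, 0, 0], [0, 0, 0, 0, 0, 0, 0]])

```text
time_s: 27.17
position: [553.9, -343.9, 105.9]
tool_rot: [3.141, -0.001, -0.354]
ft_force: [-0.7, -0.1, -2.1]
width: 0.119
gripper_force: 59.3
```

Emit:
apply_moves(increments=[[0, 0, 0.001, 0, 0, 0, 0], [0, 0, 0.001, 0, 0, 0, 0], [0, 0, 0, 0, 0, 0, 0]])

```text
time_s: 27.42
position: [553.5, -343.6, 103.3]
tool_rot: [-3.142, -0.0, -0.354]
ft_force: [-0.3, -0.9, -1.6]
width: 0.124
gripper_force: 59.3
```

Emit:
apply_moves(increments=[[0, 0, 0.001, 0, 0, 0, 0], [0, 0, 0.001, 0, 0, 0, 0], [0, 0, 0, 0, 0, 0, 0]])

```text
time_s: 27.67
position: [553.4, -343.5, 101.1]
tool_rot: [-3.141, 0.0, -0.354]
ft_force: [0.3, 0.4, -1.7]
width: 0.122
gripper_force: 59.3
```

Emit:
apply_moves(increments=[[0, 0, 0.001, 0, 0, 0, 0], [0, 0, 0.0005, 0, 0, 0, 0], [0, 0, 0, 0, 0, 0, 0]])

```text
time_s: 27.92
position: [553.5, -343.5, 99.7]
tool_rot: [-3.142, 0.0, -0.354]
ft_force: [0.1, 0.4, -1.1]
width: 0.116
gripper_force: 59.3
```

Emit:
apply_moves(increments=[[0, 0, 0.0005, 0, 0, 0, 0], [0, 0, 0.0005, 0, 0, 0, 0], [0, 0, 0, 0, 0, 0, 0]])

```text
time_s: 28.17
position: [553.6, -343.7, 98.9]
tool_rot: [-3.142, -0.0, -0.354]
ft_force: [0.6, 0.1, -0.5]
width: 0.118
gripper_force: 59.3
```

Emit:
apply_moves(increments=[[0, 0, 0.0005, 0, 0, 0, 0], [0, 0, 0, 0, 0, 0, 0], [0, 0, 0, 0, 0, 0, 0]])

```text
time_s: 28.42
position: [553.7, -343.7, 98.7]
tool_rot: [-3.141, -0.0, -0.354]
ft_force: [-0.7, 0.5, 1.7]
width: 0.119
gripper_force: 59.8
```

Emit:
apply_moves(increments=[[0, 0, 0, 0, 0, 0, 0.014], [0, 0, 0, 0, 0, 0, 0.02], [0, 0, 0, 0, 0, 0, 0.03], [0, 0, 0, 0, 0, 0, 0.04], [0, 0, 0, 0, 0, 0, 0.05], [0, 0, 0, 0, 0, 0, 0.05], [0, 0, 0, 0, 0, 0, 0.05], [0, 0, 0, 0, 0, 0, 0.05]])

```text
time_s: 29.08
position: [553.6, -343.6, 98.3]
tool_rot: [-3.142, -0.0, -0.354]
ft_force: [0.9, -0.9, 0.5]
width: 0.583
gripper_force: 0.0
```

Emit:
apply_moves(increments=[[0, 0, -0.005, 0, 0, 0, 0.05], [0, 0, -0.01, 0, 0, 0, 0.05], [0, 0, -0.015, 0, 0, 0, 0.05], [0, 0, -0.02, 0, 0, 0, 0.05], [0, 0, -0.02, 0, 0, 0, 0.05], [0, 0, -0.02, 0, 0, 0, 0.05], [0, 0, -0.02, 0, 0, 0, 0.05], [0, 0, -0.02, 0, 0, 0, 0.05], [-0.03, 0, 0, 0, 0, 0, 0.05], [-0.02, 0, 0, 0, 0, 0, 0.05], [0, 0, 0, 0, 0, 0, 0.05], [0, 0, 0, 0, 0, 0, 0.05]])

```text
time_s: 30.08
position: [506.2, -326.5, 229.6]
tool_rot: [-3.141, -0.002, -0.355]
ft_force: [0.6, 0.3, 0.6]
width: 0.586
gripper_force: 0.0
```

Run:
```python
from h import *
c=snap('wrist','w7');d=snap('side','d7');s=sense();print(s['time_s'],s['position'],s['ft_force'])
o=np.hstack([cv2.resize(c['frame'],(400,300)),cv2.resize(d['frame'][230:335,310:450],(400,300),interpolation=cv2.INTER_CUBIC)])
o2=cv2.resize(d['frame'][150:240,230:350],(400,300),interpolation=cv2.INTER_CUBIC)
o2=np.hstack([o2,cv2.resize(d['frame'],(400,300))])
cv2.imwrite('pics/c7.png',np.vstack([o,o2]))
v,u=np.mgrid[90:240,200:380];u=u.ravel();v=v.ravel();P=fish(c,u,v);hsv=cv2.cvtColor(c['frame'],cv2.COLOR_BGR2HSV)
k=(cv2.inRange(hsv,(3,170,90),(16,255,255))[v,u]>0)&(np.hypot(P[:,0]-554,P[:,1]+344)<40)&(P[:,2]>105)
print(k.sum(),np.percentile(P[k,2],[5,50,95]),cv2.minAreaRect(P[k,:2].astype(np.float32)))
W=(P[:,2]>30)&(P[:,2]<38)&(np.hypot(P[:,0]-554,P[:,1]+344)<40);print(cv2.minAreaRect(P[W,:2].astype(np.float32)))
```

```text
30.1833 [ 507.64117379 -326.34840579  229.11849762] [ 0.14623006  0.35319978 -0.67302057]
612 [111.92079721 113.49048541 114.7959691 ] ((555.8575439453125, -346.1009826660156), (8.743016242980957, 35.68206024169922), 69.8268051147461)
((554.0101318359375, -344.57550048828125), (39.30588150024414, 45.16715621948242), 68.31106567382812)
```

View pics/c7.png

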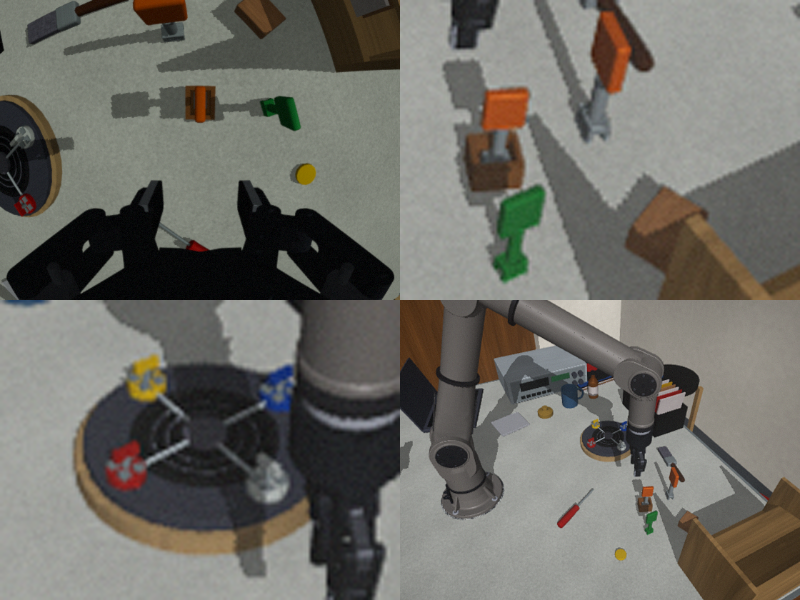

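The key stands upright in its stand (wrist view 200,103), about 2 mm off centre. Yellow's blade now lies crosswise, red's is radial, and nothing else has moved. I'm handing it in.

```bash
python3 -c "
from h import *
print(close_job())"
```

```text
the job is handed in; nothing more can be done
None
```

I've handed the job in, but the hand-in gave no verdict. By force and camera checks, red got its two clicked quarter turns and yellow one, with blue and white not touched. The key is upright in its stand about 2 mm off centre, and the run took about 30 s of the 69 s limit.

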